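# Zero the coffee grinder's burrs and hold the setting

### The job

Re-zero the coffee grinder: first push the hopper's gate fully home so that no beans can feed, then turn the winged adjuster clockwise (seen from above) until you feel the burrs seat, without forcing it past that, and back it off anticlockwise by a quarter turn. Finish still gripping the wing at that setting, keeping it still while I nip up the lock screw, with the gate still shut; leave the screwdriver, the mug and the jar alone.

Things in the scene. Friction and masses are not known exactly. Their poses are not given: they have to be found in the camera images.
- grinder: coffee grinder, screwed down, foot plate 246 x 140 mm, highest part (hopper lid) at 184 mm. Origin on the worktop under the plate's middle; local -x = front with the grounds drawer, z up. Adjuster axis at local (-58, 0) mm, in front; low round black hopper (94 mm across) at local (52, 0) mm. The toothed collar under the hopper is geared to the adjuster and turns 1/5 as far, the other way.
- wing (a point): middle of the adjuster's upright steel wing, on the turning axis, 166 mm above the worktop: the height to grip. The wing is 46 mm long (along this point's x), 11 mm thick (its y) and stands from 141 to 183 mm above the worktop on a round skirt 46 mm across; a dark bead sits on top near its -x end. It stays at this height as it turns.
- adjuster (a joint): angle, rad, backed off from the seat. 0 = burrs just touch, wing along the grinder's local x with its bead to the front; clockwise from above lowers it, anticlockwise raises it (to 4.7). At the start 2.1 to 3.0. Friction 0.06 N m; it stays where it is left. Past 0 the burrs give a little: turning on takes 2.5 N m more per rad.
- gate_grip (a point): middle of the gate's upright black grip, 168 mm above the worktop: the height to grip. The grip is 12 mm thick along the grinder's local x, 28 mm long along local y, and stands from 140 to 182 mm above the worktop, on a flat steel slide at the +y (left) side of the hopper. Site axes are parallel to the grinder's.
- gate (a joint): how far the gate is pushed in towards the hopper (along the grinder's local -y), m: 0 = right out (open), grip's middle 105 mm from the hopper axis; 0.040 = fully home against its stop (shut), 65 mm from it. At the start 0 to 0.015. Slides against about 2 N of friction and stays where it is left.
- screwdriver: stubby screwdriver with a yellow handle, 25 x 157 x 25 mm, lying beside the grinder; not to be moved. Origin under its middle.
- mug: plain mug, white outside, grey-green inside, about 80 mm across, 113 mm with its handle, 91 mm high, standing near the grinder; not to be moved. Origin under its middle.
- coffee_jar: wide clear plastic jar with orange-brown contents and a tan lid, 92 mm across, 116 mm high, standing near the grinder; not to be moved. Origin under its middle.

How it is judged (in metres and radians):
On the way, in this order (a step that is already met when the one before it is completed fails the run):
1. the gate is pushed fully home while the adjuster is still well off its seat (value of joint gate above 0.0365 m and value of joint adjuster above 0.5 rad), for 0.2 s.
2. the adjuster is turned in until the burrs seat, gate shut (value of joint adjuster below 0.06 rad and value of joint gate above 0.0365 m), for 0.1 s.
3. the adjuster is backed off a quarter turn, gate shut (value of joint adjuster between 1.31 and 1.83 rad and value of joint gate above 0.0365 m), for 0.2 s.
At the end, for the whole second after the job is handed in: The adjuster stands a quarter turn (90 degrees, within 15) back from the seat and still, its wing held between the fingers (TCP within 30 mm of the wing's middle, more than 2 N of contact), and the gate is shut to within 3.5 mm of its stop (all of step 3 and velocity of joint adjuster between -0.08 and 0.08 rad/s and contact force between the fingers and adjuster above 2 N and distance between the grasp point and wing below 0.03 m); the arm keeps its last pose, push and grip.
It fails at once if the adjuster is forced more than 0.35 rad past the seat (value of joint adjuster below -0.35 rad).
It fails at once if the screwdriver is moved (distance of screwdriver from where it was at the start of the episode above 0.02 m).
It fails at once if the mug is moved (distance of mug from where it was at the start of the episode above 0.02 m).
It fails at once if the jar is moved (distance of coffee_jar from where it was at the start of the episode above 0.02 m).
It also fails if it takes over 72 s, if anything falls off the work surface, if the arm or the gripper's body presses on something with over 40 N, if the wrist force passes 120 N, or if a joint passes its speed limit or range.

### The arm

A 6-joint arm with a two-finger parallel gripper is mounted at the origin on a cart in front of the work surface, level with it; the furniture and walls round the work are solid. World frame = base frame: x ahead of the robot, y to its left, z up, the work surface at z = 0. Lengths are in mm, angles in rad, forces in N, time in s.
With the tool pointing down it reaches from about 275 to 750 mm from the base axis. Payload 10.2 kg.
Tool frame: the origin (TCP) lies between the finger pads, 19 mm behind the fingertips; this is the grasp point; z points along the fingers, y is the line along which they close (so a half turn about z gives the same grasp; the last joint's range is limited). The gripper opens to 85 mm and grips with 20 to 120 N. Pads are 22 mm wide; open, the fingers measure 114 mm over their backs; the gripper's body (76 mm by 85 mm) begins 54 mm behind the grasp point. The pads swing forward as they close: fully open they stand 13 mm farther back than shut.
Start: joints at [-1.45, 0.313, 1.498, -0, 1.331, -0.223], TCP at [176.948, -494.288, 249.994] pointing down, gripper open.
Joint ranges: [-2.94, 2.94], [-0.97, 2.17], [0.19, 2.56], [-1.23, 4.37], [0.02, 3.11], [-2.88, 2.88]. Speed limits (rad/s): [2.39, 2.39, 3.01, 3.14, 3.14, 3.14].

### API

Orientations are given as a unit quaternion [w, x, y, z].
In Python, from rig import * gives the robot as it stands.
- The arm moves only by the tool step_arm, never from a script. Its argument "plan" is a list of rows, each an object with "offset": the shift along the tool's x, y, z in cm, a list of three; "rot": the turn, a rotation vector about the tool's x, y, z in degrees, a list of three; "gripper": the finger opening in cm, from 0 to 8.54. In form: [{"offset": [x, y, z], "rot": [wx, wy, wz], "gripper": gripper}, ...]. A call has 1 to 12 rows; each row is the pose to reach, as a shift and turn from the pose commanded when the call began, along the tool's axes at that moment; what a row does not reach only later rows make up. A row lasts 1/10 s, in which the tool goes at most 50 mm and 8.59 degrees, less where a joint would pass 70% of its speed; a pose out of reach is approached as far as the arm can. A call with a gripper value outside its range is refused whole. The fingers move at their own pace and stop on an object; "squeeze" is the grip in N (left out, the last holds). Time passes only in rows, so rows that repeat a pose let the fingers close. It gives the time, the measured TCP pose, the force, the opening and the grip force at its end, in the units of the state.
- sense(): the state, without advancing time (a new reading comes with each control period).
- capture(name): name is "scene" or "top" or "wrist"; returns a dict with "color" (384x512x3 uint8, red, green, blue), "depth" (384x512 float32, mm along the optical axis (not along the pixel's ray), 0 where there is no reading), "vertical_fov" (degrees; the focal length in pixels is half the picture's height over the tangent of half this angle, whatever the lens; pixels are square), "cx", "cy" (the principal point, pixels), "rvec" (rotation vector, rad) and "tvec" (3), from world to camera coordinates, as OpenCV has them; the wrist camera has in their place "mount" (4x4, takes a point from camera to tool coordinates, whose origin is the TCP and whose axes are the flange's). Camera axes: x right, y down, z forward; pixel columns grow to the right and rows downward; lengths in mm; the calibration is good to about 2 mm. A picture is of the moment at which its call begins: read the wrist's pose just before it.
- finish_job(): hands the job in; it is judged then, once.
The state is a dict: "time_s": time; "joints": joint angles; "dq": joint speeds; "tau": joint torques, N m; "eef_pos": TCP position; "ee_rot": TCP orientation; "force": force on the tool from outside, world axes, zero at the start; "wrist_torque": the same for the moment, N m; "grip_width": opening from 0.0 (shut) to 1.0 (fully open); "grip_force": force on a finger pad.
Only numpy, scipy, OpenCV 4.12 (cv2) and the standard library are available. Lean on these libraries where they do the work, as an engineer would, in place of code of your own. Each camera call takes 0.05 s, during which the arm holds its last target. There are 200 camera calls.

## Working session

There is one attempt and no reset: what is moved stays moved. The work goes in short steps, Python scripts to look and compute and a tool call to move; the robot and the scene stay as the last step left them, time stands still between calls to the robot, and variables do not carry over. Pictures are saved under pics/ and viewed, at most 10 in all, crops included, and the job is handed in when it is done.

Besides the shell and the picture viewer there is one more tool, called after ">>>" as name([rows], argument=value, ...), one row to a line, values as JSON. step_arm: Moves the arm, as the interface text tells. Its arguments: {"type":"object","properties":{"plan":{"type":"array"},"squeeze":{"type":"number"}},"required":["plan"]}

```bash
mkdir -p pics; cat > h.py <<'E'
from rig import *
import numpy as np, cv2
from scipy.spatial.transform import Rotation as R
def K(c):
    h,w=c["color"].shape[:2]; f=h/2/np.tan(np.radians(c["vertical_fov"])/2); return f,c["cx"],c["cy"]
def cam(c,s=None):
    """camera->world R,t"""
    if "rvec" in c:
        Rw=R.from_rotvec(np.ravel(c["rvec"])).as_matrix(); return Rw.T,-Rw.T@np.ravel(c["tvec"])
    q=s["ee_rot"]; T=R.from_quat([q[1],q[2],q[3],q[0]]).as_matrix(); m=np.array(c["mount"])
    return T@m[:3,:3],T@m[:3,3]+np.array(s["eef_pos"])
def onplane(c,u,v,z,s=None):
    f,cx,cy=K(c);Rm,t=cam(c,s);d=Rm@np.array([(u-cx)/f,(v-cy)/f,1]);return t+d*(z-t[2])/d[2]
def cloud(c,s=None):
    f,cx,cy=K(c);Rm,t=cam(c,s);D=c["depth"];v,u=np.mgrid[:D.shape[0],:D.shape[1]]
    P=np.stack([(u-cx)/f*D,(v-cy)/f*D,D],-1);W=P@Rm.T+t;W[D==0]=np.nan;return W
def save(c,n): cv2.imwrite("pics/"+n,c["color"][...,::-1])
E
python3 - <<'E'
from h import *
import pickle
a=[]
for n in("scene","top"):
    c=capture(n);a.append(c["color"]);pickle.dump(c,open(n+".pkl","wb"));print(n,cam(c)[1],c["vertical_fov"],c["cx"],c["cy"],(c["depth"]>0).mean())
save(dict(color=a[0]),"scene.png")
save(dict(color=a[1]),"top.png")
print(sense())
E
```

```text
scene [-147.58788352  443.52609061  490.02450802] 57.74864917395371 254.8772121540081 191.33230059651797 0.9961191813151041
top [ 380.93953862   48.19246143 1178.73308851] 42.55266551078777 265.2143748098518 189.33747476455633 0.9962158203125
{'time_s': 0.1, 'joints': array([-1.45043257e+00,  3.13405668e-01,  1.49835983e+00,  3.55984402e-06,
        1.33098419e+00, -2.23395100e-01]), 'dq': array([ 0.0002294 , -0.00149754, -0.00157888,  0.00016929, -0.0010265 ,
       -0.00052422]), 'tau': array([ 3.13717195e-03, -4.12897038e+01, -2.60139245e+01, -1.85380768e-04,
        3.02675980e-03,  3.21943185e-05]), 'eef_pos': array([ 176.90657575, -494.08007345,  249.48682242]), 'ee_rot': array([-5.77659344e-04,  9.85264968e-01,  1.71033937e-01,  3.15159000e-05]), 'force': array([-0.49447595,  0.10541353, -0.85556536]), 'wrist_torque': array([-0.00951375, -0.00414216,  0.04137942]), 'grip_force': 0.0, 'grip_width': 1.0046737138073678}
```

View pics/scene.png

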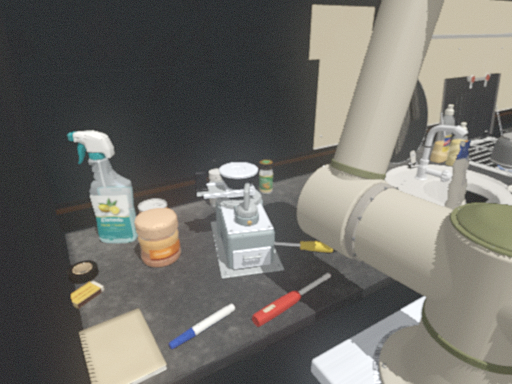

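View pics/top.png

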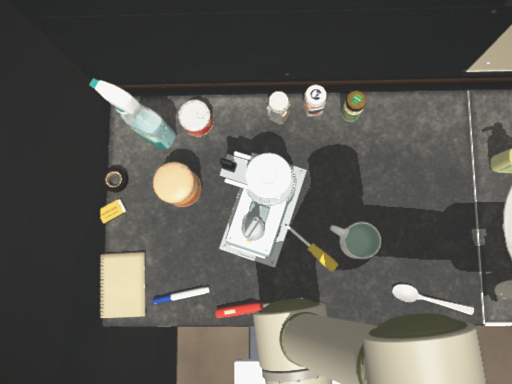

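Top view: grinder, with hopper at about (268,178), adjuster at about (253,225) and the black gate grip at about (229,163). The jar is at (176,185), the mug at (360,240) and the screwdriver at (315,250).

```bash
python3 - <<'E'
from h import *
import pickle
c=pickle.load(open("top.pkl","rb"));W=cloud(c)
cv2.imwrite("pics/topz.png",cv2.resize(c["color"][130:280,195:345,::-1],(600,600),interpolation=cv2.INTER_CUBIC))
img=c["color"].astype(int)
v,u=np.mgrid[:384,:512]
Z=W[...,2]
def reg(m,n):
    P=W[m];print(n,m.sum(),np.nanmedian(P,0).round(1),"pix",u[m].mean().round(1),v[m].mean().round(1))
box=(u>200)&(u<310)&(v>130)&(v<270)
reg(box&(Z>176)&(Z<192)&(img.min(-1)>100)&(v<205),"lid")
m=box&(img.max(-1)<60)&(Z>165)&(v<185)&(u<245);reg(m,"grip")
m=box&(Z>160)&(v>205);reg(m,"wing")
P=W[m][:,:2];w,V=np.linalg.eigh(np.cov(P.T));print(w,V[:,1],np.degrees(np.arctan2(V[1,1],V[0,1])))
for n,(x,y) in dict(lid=(268,177),grip=(229,163),wing=(254,226)).items():
    print(n,onplane(c,x,y,183),W[y,x])
E
```

```text
lid 1607 [552.1  74.  182.8] pix 268.2 175.3
grip 53 [579.3 160.8 180.6] pix 226.2 162.5
wing 136 [448.2 109.1 181.4] pix 251.5 226.3
[ 11.60700917 167.23594453] [-0.83374417  0.55215094] 146.4852980490768
lid [548.19304265  74.19334375 183.        ] [548.35679007  74.21879958 182.02514017]
grip [578.60500572 154.33973272 183.        ] [578.88459474 154.48987332 181.59157979]
wing [448.21922225 103.45936571 183.        ] [448.23267534 103.47041676 182.80089542]
```

View pics/topz.png

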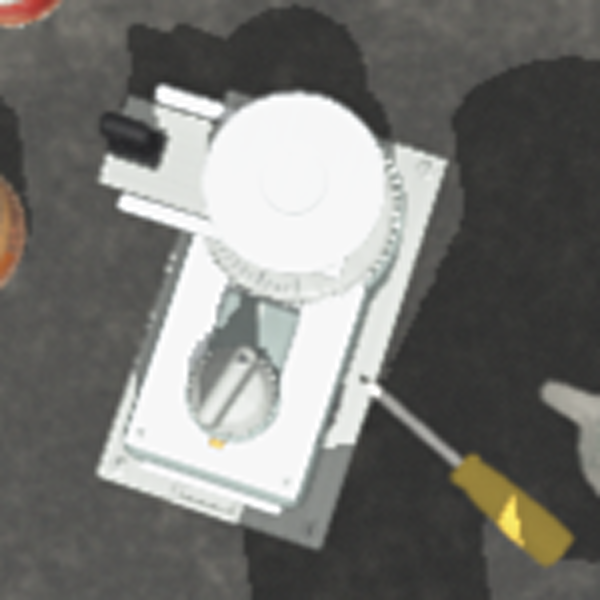

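Zoomed crop: the bead is at the upper end of the wing, crop (245,355), and the wing's lower end is at (210,425). So the adjuster reads about 2.9 rad. The gate grip is at crop (130,137). The grinder's local +x points at about -18° in world. Next I move above the gate and look from close by.

>>> step_arm([
  {"offset": [5,-4,-1],"rot": [0,0,-4],"gripper": 5},
  {"offset": [10,-8,-2],"rot": [0,0,-9],"gripper": 5},
  {"offset": [15,-12,-3],"rot": [0,0,-13],"gripper": 5},
  {"offset": [20,-16,-4],"rot": [0,0,-17],"gripper": 5},
  {"offset": [25,-20,-5],"rot": [0,0,-22],"gripper": 5},
  {"offset": [30,-24,-5],"rot": [0,0,-26],"gripper": 5},
  {"offset": [35,-28,-5],"rot": [0,0,-30],"gripper": 5},
  {"offset": [40,-32,-5],"rot": [0,0,-35],"gripper": 5},
  {"offset": [45,-36,-5],"rot": [0,0,-40],"gripper": 5},
  {"offset": [50,-40,-5],"rot": [0,0,-45],"gripper": 5},
  {"offset": [54,-43,-5],"rot": [0,0,-50],"gripper": 5},
  {"offset": [57,-45,-5],"rot": [0,0,-52.3],"gripper": 5},
])

```text
time_s: 1.3
eef_pos: [492.0, 15.1, 298.9]
ee_rot: [-0.0, 0.808, 0.589, -0.0]
force: [1.7, -1.2, 0.5]
grip_width: 0.586
grip_force: 0.0
```

>>> step_arm([
  {"offset": [0,0,0],"rot": [0,0,0],"gripper": 5},
  {"offset": [0,0,0],"rot": [0,0,0],"gripper": 5},
  {"offset": [0,0,0],"rot": [0,0,0],"gripper": 5},
])

```text
time_s: 1.6
eef_pos: [491.0, 12.1, 298.8]
ee_rot: [-0.0, 0.809, 0.587, -0.0]
force: [-0.4, 0.4, -0.2]
grip_width: 0.586
grip_force: 0.0
```

```bash
python3 - <<'E'
from h import *
s=sense();c=capture("wrist");save(c,"w1.png")
q=s["ee_rot"];Rm=R.from_quat([q[1],q[2],q[3],q[0]]).as_matrix()
print(s["eef_pos"],s["joints"],np.degrees(np.arctan2(Rm[1,0],Rm[0,0])),Rm[:,2])
E
```

```text
[490.9536099   12.08472492 298.84946667] [-2.14345031e-01  2.05288674e-01  1.50923924e+00 -2.66082378e-04
  1.42764156e+00  1.01161600e-01] 71.9249860099485 [-6.19633661e-04 -1.34640989e-04 -9.99999799e-01]
```

View pics/w1.png

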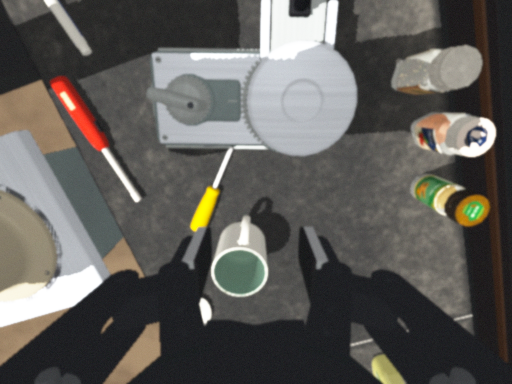

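Wrist view: the grinder is square to the image, with hopper lid centre at (302,98), wing at about (182,98) and gate grip at about (301,5), partly cut off. I'll measure these.

```bash
python3 - <<'E'
from h import *
s=sense();c=capture("wrist");W=cloud(c,s);Z=W[...,2];img=c["color"].astype(int)
v,u=np.mgrid[:384,:512]
m=(Z>176)&(Z<190)&(u>235)&(u<370)&(v<170)&(img.min(-1)>70)
n,l,st,ce=cv2.connectedComponentsWithStats(m.astype(np.uint8));k=1+st[1:,4].argmax()
(x,y),r=cv2.minEnclosingCircle(np.argwhere(l==k)[:,::-1].astype(np.float32))
print("lid",onplane(c,x,y,176,s),r,np.nanmean(W[l==k],0), st[k])
m=(Z>172)&(Z<190)&(u>140)&(u<225)&(v<130)
P=W[m][:,:2];w,V=np.linalg.eigh(np.cov(P.T));print("wing",m.sum(),np.median(P,0),(P.min(0)+P.max(0))/2,np.degrees(np.arctan2(V[1,1],V[0,1])),np.sqrt(w*12))
m=(Z>160)&(u>270)&(u<335)&(v<30)&(img.max(-1)<70)
P=W[m];print("grip",m.sum(),np.nanmedian(P,0),P.min(0),P.max(0))
# plate edge direction
e=(Z>130)&(Z<142)
print("gripdir",np.degrees(np.arctan2(*(np.nanmedian(P,0)-[552,74,0])[1::-1])))
E
```

```text
lid [555.84181638  76.83344757 176.        ] 58.24061965942383 [554.34667703  76.43778294 183.35087561] [ 246   40  110  115 9890]
wing 735 [451.26113087 109.32158529] [450.45676811 109.50476363] 146.4908826207189 [10.85516453 44.93884607]
grip 43 [578.46644467 148.3267839  163.85429894] [574.8767442  147.27993392 160.1392466 ] [583.95022518 151.77659805 169.03393835]
gripdir 70.40009069121909
```

>>> step_arm([
  {"offset": [4.5,1,0],"rot": [0,0,0],"gripper": 5},
  {"offset": [9,2,0],"rot": [0,0,0],"gripper": 5},
  {"offset": [13,3,1],"rot": [0,0,0],"gripper": 5},
  {"offset": [17,3.9,3],"rot": [0,0,0],"gripper": 5},
  {"offset": [17,3.9,6],"rot": [0,0,0],"gripper": 5},
  {"offset": [17,3.9,8],"rot": [0,0,0],"gripper": 5},
  {"offset": [17,3.9,10],"rot": [0,0,0],"gripper": 5},
  {"offset": [17,3.9,11.5],"rot": [0,0,0],"gripper": 5},
  {"offset": [17,3.9,13.1],"rot": [0,0,0],"gripper": 5},
  {"offset": [17,3.9,13.1],"rot": [0,0,0],"gripper": 5},
])

```text
time_s: 2.7
eef_pos: [580.2, 161.2, 166.2]
ee_rot: [-0.001, 0.81, 0.587, -0.002]
force: [0.6, 0.5, 0.1]
grip_width: 0.585
grip_force: 0.0
```

>>> step_arm([
  {"offset": [0,0,0],"rot": [0,0,0],"gripper": 0},
  {"offset": [0,0,0],"rot": [0,0,0],"gripper": 0},
  {"offset": [0,0,0],"rot": [0,0,0],"gripper": 0},
  {"offset": [0,0,0],"rot": [0,0,0],"gripper": 0},
  {"offset": [0,0,0],"rot": [0,0,0],"gripper": 0},
  {"offset": [0,0,0],"rot": [0,0,0],"gripper": 0},
], squeeze=25)

```text
time_s: 3.3
eef_pos: [582.6, 161.8, 169.4]
ee_rot: [0.002, 0.809, 0.587, 0.002]
force: [7.1, -2.2, 0.8]
grip_width: 0.135
grip_force: 31.7
```

>>> step_arm([
  {"offset": [-0.4,0.2,0],"rot": [0,0,0],"gripper": 0},
  {"offset": [-0.8,0.2,0],"rot": [0,0,0],"gripper": 0},
  {"offset": [-1.2,0.2,0],"rot": [0,0,0],"gripper": 0},
  {"offset": [-1.6,0.2,0],"rot": [0,0,0],"gripper": 0},
  {"offset": [-2.0,0.2,0],"rot": [0,0,0],"gripper": 0},
  {"offset": [-2.3,0.2,0],"rot": [0,0,0],"gripper": 0},
  {"offset": [-2.6,0.2,0],"rot": [0,0,0],"gripper": 0},
  {"offset": [-2.9,0.2,0],"rot": [0,0,0],"gripper": 0},
  {"offset": [-2.9,0.2,0],"rot": [0,0,0],"gripper": 0},
])

```text
time_s: 4.2
eef_pos: [574.1, 135.9, 169.3]
ee_rot: [-0.001, 0.809, 0.588, 0.002]
force: [0.3, 10.3, 4.0]
grip_width: 0.138
grip_force: 32.5
```

>>> step_arm([
  {"offset": [-0.3,0,0],"rot": [0,0,0],"gripper": 0},
  {"offset": [-0.6,0,0],"rot": [0,0,0],"gripper": 0},
  {"offset": [-0.6,0,0],"rot": [0,0,0],"gripper": 0},
  {"offset": [-0.6,0,0],"rot": [0,0,0],"gripper": 0},
])

```text
time_s: 4.6
eef_pos: [573.4, 133.9, 169.5]
ee_rot: [-0.002, 0.809, 0.588, 0.006]
force: [8.9, 29.7, -0.6]
grip_width: 0.134
grip_force: 32.1
```

```bash
python3 - <<'E'
from h import *
s=sense();p=s["eef_pos"];print(p,s["force"],np.linalg.norm(p[:2]-[553.3,75.5]))
E
```

```text
[573.39351537 133.86409845 169.51520675] [ 8.85218797 29.70906011 -0.59704117] 61.72614801110924
```

>>> step_arm([
  {"offset": [0.5,0,0],"rot": [0,0,0],"gripper": 4.5},
  {"offset": [0.5,0,0],"rot": [0,0,0],"gripper": 4.5},
  {"offset": [0.5,0,0],"rot": [0,0,0],"gripper": 4.5},
  {"offset": [0.5,0,0],"rot": [0,0,0],"gripper": 4.5},
  {"offset": [0.5,0,-2],"rot": [0,0,0],"gripper": 4.5},
  {"offset": [0.5,0,-5],"rot": [0,0,0],"gripper": 4.5},
  {"offset": [0.5,0,-9],"rot": [0,0,0],"gripper": 4.5},
  {"offset": [0.5,0,-13],"rot": [0,0,0],"gripper": 4.5},
  {"offset": [0.5,0,-13],"rot": [0,0,0],"gripper": 4.5},
  {"offset": [0.5,0,-13],"rot": [0,0,0],"gripper": 4.5},
])

```text
time_s: 5.6
eef_pos: [573.7, 133.0, 298.3]
ee_rot: [0.0, 0.809, 0.588, 0.0]
force: [0.4, -0.8, -1.3]
grip_width: 0.527
grip_force: 0.0
```

```bash
python3 - <<'E'
from h import *
c=capture("top");W=cloud(c);img=c["color"].astype(int)
cv2.imwrite("pics/t2.png",cv2.resize(img[130:280,195:345,::-1].astype(np.uint8),(600,600)))
s=sense();q=s["ee_rot"];Rm=R.from_quat([q[1],q[2],q[3],q[0]])
d=np.array([449.5,109.3,250])-s["eef_pos"];print(s["eef_pos"],s["joints"][5],Rm.inv().apply(d)/10,Rm.as_matrix()[:,0])
E
```

```text
[573.36126136 133.02058229 297.13955688] 0.34376127891425334 [ -6.08586059 -11.03804163   4.73160617] [ 3.09463444e-01  9.50911153e-01 -5.95950655e-04]
```

>>> step_arm([
  {"offset": [-0.6,-1,0],"rot": [0,0,-8],"gripper": 4.5},
  {"offset": [-1.2,-2,0],"rot": [0,0,-16],"gripper": 4.5},
  {"offset": [-1.8,-3.3,0],"rot": [0,0,-24],"gripper": 4.5},
  {"offset": [-2.4,-4.5,1],"rot": [0,0,-32],"gripper": 4.5},
  {"offset": [-3,-5.5,1],"rot": [0,0,-40],"gripper": 4.5},
  {"offset": [-3.6,-6.5,2],"rot": [0,0,-48],"gripper": 4.5},
  {"offset": [-4.2,-7.6,2],"rot": [0,0,-56],"gripper": 4.5},
  {"offset": [-4.8,-8.8,3],"rot": [0,0,-64],"gripper": 4.5},
  {"offset": [-5.4,-10,4],"rot": [0,0,-72],"gripper": 4.5},
  {"offset": [-6.1,-11,4.7],"rot": [0,0,-74.5],"gripper": 4.5},
  {"offset": [-6.1,-11,4.7],"rot": [0,0,-74.5],"gripper": 4.5},
  {"offset": [-6.1,-11,4.7],"rot": [0,0,-74.5],"gripper": 4.5},
])

```text
time_s: 6.85
eef_pos: [450.2, 109.3, 250.6]
ee_rot: [-0.0, 0.289, 0.957, -0.0]
force: [-0.4, 0.6, 0.9]
grip_width: 0.525
grip_force: 0.0
```

```bash
python3 - <<'E'
from h import *
s=sense();c=capture("wrist");save(c,"w2.png")
q=s["ee_rot"];Rm=R.from_quat([q[1],q[2],q[3],q[0]])
W=cloud(c,s);print(s["eef_pos"],s["joints"][5],Rm.inv().apply(np.array([449.5,109.3,166])-s["eef_pos"])/10)
P=W.reshape(-1,3);m=(np.hypot(P[:,0]-450,P[:,1]-109.5)<32)&(P[:,2]>165)&(P[:,2]<190);P=P[m][:,:2]
if len(P)>20:
    w,V=np.linalg.eigh(np.cov(P.T));print(len(P),np.median(P,0),np.degrees(np.arctan2(V[1,1],V[0,1])),np.sqrt(12*w))
E
```

```text
[450.24892764 109.28971288 250.6430413 ] -0.9999359165734691 [ 0.05622122 -0.03665959  8.46436942]
843 [446.37605797 111.69895478] 146.71239211829007 [10.76596613 45.82221734]
```

View pics/w2.png

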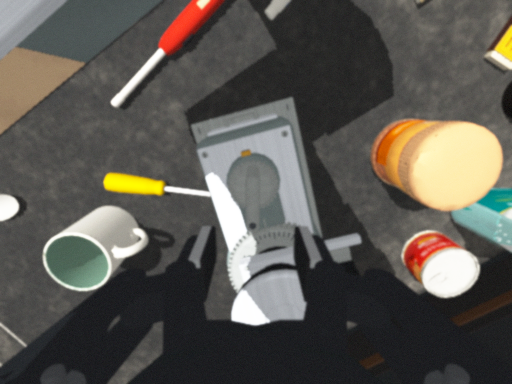

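The wrist view is centred over the wing, at about (255,185). The gripper matches its direction. Next: descend and grip.

>>> step_arm([
  {"offset": [0.1,0,2.5],"rot": [0,0,0],"gripper": 4.5},
  {"offset": [0.1,0,5],"rot": [0,0,0],"gripper": 4.5},
  {"offset": [0.1,0,7],"rot": [0,0,0],"gripper": 4.5},
  {"offset": [0.1,0,8.4],"rot": [0,0,0],"gripper": 4.5},
  {"offset": [0.1,0,8.4],"rot": [0,0,0],"gripper": 0},
  {"offset": [0.1,0,8.4],"rot": [0,0,0],"gripper": 0},
  {"offset": [0.1,0,8.4],"rot": [0,0,0],"gripper": 0},
  {"offset": [0.1,0,8.4],"rot": [0,0,0],"gripper": 0},
  {"offset": [0.1,0,8.4],"rot": [0,0,0],"gripper": 0},
  {"offset": [0.1,0,8.4],"rot": [0,0,0],"gripper": 0},
], squeeze=40)

```text
time_s: 7.9
eef_pos: [449.0, 108.5, 167.8]
ee_rot: [-0.0, 0.288, 0.958, -0.002]
force: [-6.6, -11.0, 1.5]
grip_width: 0.121
grip_force: 42.4
```

```bash
cat > st.py <<'E'
from h import *
s=sense();q=s["ee_rot"];M=R.from_quat([q[1],q[2],q[3],q[0]]).as_matrix()
print(s["time_s"],s["eef_pos"].round(1),"yaw",np.degrees(np.arctan2(M[1,0],M[0,0])).round(2),"F tool",(M.T@s["force"]).round(1),"T",s["wrist_torque"].round(3),"tau6",s["tau"][5].round(3),s["grip_width"],s["grip_force"],s["joints"][5])
E
python3 st.py
```

```text
7.9 [449.  108.5 167.8] yaw 146.5 F tool [ -0.5 -12.8  -1.5] T [-1.601  0.927 -0.004] tau6 0.004 0.1205539429666247 42.352017760276794 -0.9999947808597818
```

>>> step_arm([
  {"offset": [0,-0.2,0],"rot": [0,0,0],"gripper": 0},
  {"offset": [0,-0.2,0],"rot": [0,0,5],"gripper": 0},
  {"offset": [0,-0.2,0],"rot": [0,0,10],"gripper": 0},
  {"offset": [0,-0.2,0],"rot": [0,0,15],"gripper": 0},
  {"offset": [0,-0.2,0],"rot": [0,0,20],"gripper": 0},
  {"offset": [0,-0.2,0],"rot": [0,0,25],"gripper": 0},
  {"offset": [0,-0.2,0],"rot": [0,0,30],"gripper": 0},
  {"offset": [0,-0.2,0],"rot": [0,0,30],"gripper": 0},
])

```text
time_s: 8.7
eef_pos: [448.7, 108.1, 167.8]
ee_rot: [0.001, 0.527, 0.85, 0.0]
force: [-0.7, -1.7, 1.2]
grip_width: 0.127
grip_force: 42.6
```

```bash
python3 st.py
```

```text
8.7 [448.7 108.1 167.8] yaw 116.44 F tool [-1.2 -1.4 -1.2] T [-0.339  0.055 -0.053] tau6 0.83 0.12686461858419712 42.59175896644592 -0.47953718957885233
```

>>> step_arm([
  {"offset": [0,0,0],"rot": [0,0,5],"gripper": 0},
  {"offset": [0,0,0],"rot": [0,0,10],"gripper": 0},
  {"offset": [0,0,0],"rot": [0,0,15],"gripper": 0},
  {"offset": [0,0,0],"rot": [0,0,20],"gripper": 0},
  {"offset": [0,0,0],"rot": [0,0,25],"gripper": 0},
  {"offset": [0,0,0],"rot": [0,0,30],"gripper": 0},
  {"offset": [0,0,0],"rot": [0,0,35],"gripper": 0},
  {"offset": [0,0,0],"rot": [0,0,40],"gripper": 0},
  {"offset": [0,0,0],"rot": [0,0,45],"gripper": 0},
  {"offset": [0,0,0],"rot": [0,0,50],"gripper": 0},
  {"offset": [0,0,0],"rot": [0,0,55],"gripper": 0},
  {"offset": [0,0,0],"rot": [0,0,60],"gripper": 0},
])

```text
time_s: 9.9
eef_pos: [448.5, 108.0, 167.8]
ee_rot: [0.001, 0.881, 0.473, 0.0]
force: [-1.9, -2.6, 2.4]
grip_width: 0.125
grip_force: 42.9
```

>>> step_arm([
  {"offset": [0,0,0],"rot": [0,0,5],"gripper": 0},
  {"offset": [0,0,0],"rot": [0,0,10],"gripper": 0},
  {"offset": [0,0,0],"rot": [0,0,15],"gripper": 0},
  {"offset": [0,0,0],"rot": [0,0,20],"gripper": 0},
  {"offset": [0,0,0],"rot": [0,0,25],"gripper": 0},
  {"offset": [0,0,0],"rot": [0,0,30],"gripper": 0},
  {"offset": [0,0,0],"rot": [0,0,35],"gripper": 0},
  {"offset": [0,0,0],"rot": [0,0,40],"gripper": 0},
  {"offset": [0,0,0],"rot": [0,0,45],"gripper": 0},
  {"offset": [0,0,0],"rot": [0,0,50],"gripper": 0},
  {"offset": [0,0,0],"rot": [0,0,55],"gripper": 0},
  {"offset": [0,0,0],"rot": [0,0,60],"gripper": 0},
])

```text
time_s: 11.1
eef_pos: [448.3, 108.2, 167.8]
ee_rot: [0.0, 1.0, -0.031, 0.0]
force: [-2.2, -0.7, 2.2]
grip_width: 0.123
grip_force: 43.0
```

```bash
python3 st.py
```

```text
11.1 [448.3 108.2 167.8] yaw -3.54 F tool [-2.2  0.9 -2.2] T [-0.4    0.542  0.078] tau6 -1.08 0.12345171480528824 42.99355387687683 1.6148507660929206
```

>>> step_arm([
  {"offset": [0,0,0],"rot": [0,0,2],"gripper": 0},
  {"offset": [0,0,0],"rot": [0,0,4],"gripper": 0},
  {"offset": [0,0,0],"rot": [0,0,6],"gripper": 0},
  {"offset": [0,0,0],"rot": [0,0,8],"gripper": 0},
  {"offset": [0,0,0],"rot": [0,0,10],"gripper": 0},
  {"offset": [0,0,0],"rot": [0,0,12],"gripper": 0},
  {"offset": [0,0,0],"rot": [0,0,12],"gripper": 0},
  {"offset": [0,0,0],"rot": [0,0,12],"gripper": 0},
])

```text
time_s: 11.9
eef_pos: [448.3, 108.2, 167.8]
ee_rot: [0.0, 0.991, -0.134, 0.0]
force: [-3.8, -0.8, 6.4]
grip_width: 0.124
grip_force: 43.4
```

```bash
python3 st.py
```

```text
11.9 [448.3 108.2 167.8] yaw -15.35 F tool [-3.5  1.8 -6.4] T [-0.336  0.787 -0.054] tau6 -0.04 0.1242208862991991 43.41280996799469 1.8208041401374224
```

>>> step_arm([
  {"offset": [0,0,0],"rot": [0,0,1.5],"gripper": 0},
  {"offset": [0,0,0],"rot": [0,0,3],"gripper": 0},
  {"offset": [0,0,0],"rot": [0,0,3],"gripper": 0},
])

```text
time_s: 12.2
eef_pos: [448.3, 108.2, 167.8]
ee_rot: [0.0, 0.987, -0.16, 0.0]
force: [-4.3, -0.9, 7.0]
grip_width: 0.125
grip_force: 43.5
```

```bash
python3 st.py
```

```text
12.2 [448.3 108.2 167.8] yaw -18.39 F tool [-3.8  2.2 -7. ] T [-0.349  0.712 -0.039] tau6 0.159 0.1254185465279373 43.47859561443329 1.873794203893247
```

>>> step_arm([
  {"offset": [0,0,0],"rot": [0,0,1.5],"gripper": 0},
  {"offset": [0,0,0],"rot": [0,0,3],"gripper": 0},
  {"offset": [0,0,0],"rot": [0,0,3],"gripper": 0},
])

```text
time_s: 12.5
eef_pos: [448.3, 108.3, 167.8]
ee_rot: [0.0, 0.983, -0.184, 0.0]
force: [-4.2, -1.0, 6.1]
grip_width: 0.125
grip_force: 54.6
```

```bash
python3 st.py
```

```text
12.5 [448.3 108.3 167.8] yaw -21.24 F tool [-3.5  2.4 -6.1] T [-0.166  0.761  1.152] tau6 1.371 0.1254600904293718 54.60602939128876 1.9242400030228686
```

>>> step_arm([
  {"offset": [0,0,0],"rot": [0,0,1.5],"gripper": 0},
  {"offset": [0,0,0],"rot": [0,0,3],"gripper": 0},
  {"offset": [0,0,0],"rot": [0,0,3],"gripper": 0},
])

```text
time_s: 12.8
eef_pos: [448.3, 108.3, 167.9]
ee_rot: [0.001, 0.978, -0.209, 0.0]
force: [-3.2, 0.6, 7.0]
grip_width: 0.124
grip_force: 84.2
```

```bash
python3 st.py
```

```text
12.8 [448.3 108.3 167.9] yaw -24.12 F tool [-3.1  0.8 -7. ] T [-0.159  0.797  2.008] tau6 2.281 0.12368941405266716 84.22047609463334 1.975122862821992
```

The torque jumped from 0.04 to 2.0 N m past a yaw of about -18.5°, so the burrs have seated. Now I back off to a yaw of about 72°.

>>> step_arm([
  {"offset": [0,0,0],"rot": [0,0,-4],"gripper": 0},
  {"offset": [0,0,0],"rot": [0,0,-8],"gripper": 0},
  {"offset": [0,0,0],"rot": [0,0,-12],"gripper": 0},
  {"offset": [0,0,0],"rot": [0,0,-16],"gripper": 0},
  {"offset": [0,0,0],"rot": [0,0,-20],"gripper": 0},
  {"offset": [0,0,0],"rot": [0,0,-24],"gripper": 0},
  {"offset": [0,0,0],"rot": [0,0,-28],"gripper": 0},
  {"offset": [0,0,0],"rot": [0,0,-32],"gripper": 0},
  {"offset": [0,0,0],"rot": [0,0,-36],"gripper": 0},
  {"offset": [0,0,0],"rot": [0,0,-40],"gripper": 0},
  {"offset": [0,0,0],"rot": [0,0,-44],"gripper": 0},
  {"offset": [0,0,0],"rot": [0,0,-48],"gripper": 0},
])

```text
time_s: 14.0
eef_pos: [448.4, 108.1, 167.8]
ee_rot: [0.0, 0.978, 0.206, 0.0]
force: [-2.4, -1.5, 6.6]
grip_width: 0.12
grip_force: 43.4
```

>>> step_arm([
  {"offset": [0,0,0],"rot": [0,0,-5],"gripper": 0},
  {"offset": [0,0,0],"rot": [0,0,-10],"gripper": 0},
  {"offset": [0,0,0],"rot": [0,0,-15],"gripper": 0},
  {"offset": [0,0,0],"rot": [0,0,-20],"gripper": 0},
  {"offset": [0,0,0],"rot": [0,0,-25],"gripper": 0},
  {"offset": [0,0,0],"rot": [0,0,-30],"gripper": 0},
  {"offset": [0,0,0],"rot": [0,0,-35],"gripper": 0},
  {"offset": [0,0,0],"rot": [0,0,-40],"gripper": 0},
  {"offset": [0,0,0],"rot": [0,0,-45],"gripper": 0},
  {"offset": [0,0,0],"rot": [0,0,-48],"gripper": 0},
  {"offset": [0,0,0],"rot": [0,0,-48],"gripper": 0},
  {"offset": [0,0,0],"rot": [0,0,-48],"gripper": 0},
])

```text
time_s: 15.2
eef_pos: [448.6, 108.0, 167.8]
ee_rot: [0.001, 0.811, 0.585, 0.0]
force: [-3.1, -3.1, 4.8]
grip_width: 0.12
grip_force: 43.3
```

```bash
python3 st.py; python3 - <<'E'
from h import *
s=sense();c=capture("scene");a=cv2.resize(c["color"][150:290,180:320],(560,560))
save(dict(color=a),"s3.png")
E
```

```text
15.2 [448.6 108.  167.8] yaw 71.67 F tool [-3.9 -1.9 -4.8] T [-0.489  0.368  0.04 ] tau6 0.026 0.11977885058646376 43.280033469200134 0.3020511853537327
```

View pics/s3.png

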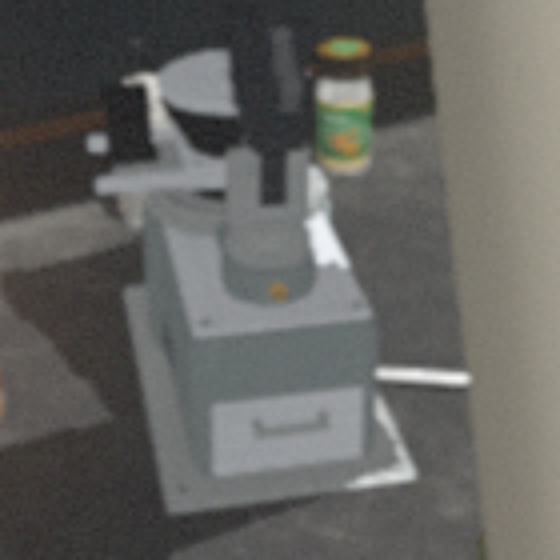

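Scene crop: the fingers hold the wing at (268,190), and the gate grip at (127,120) sits next to the hopper. I'll check its distance from the hopper axis by depth, then hand in if it is shut.

```bash
python3 - <<'E'
from h import *
c=capture("scene");W=cloud(c);img=c["color"].astype(int)
def ev(W,img,u0,u1,v0,v1):
    S=np.zeros(img.shape[:2],bool);S[v0:v1,u0:u1]=1
    m=S&(img.max(-1)<60)&(W[...,2]>145)&(W[...,2]<186);P=W[m]
    d=P[:,:2]-[553,75.5];ly=d@[.309,.951];lx=d@[.951,-.309]
    k=(abs(lx)<15)&(ly<130)&(ly>40);print(k.sum(),np.percentile(ly[k],[3,50,97]).round(1),np.percentile(lx[k],[3,97]).round(1))
ev(W,img,200,225,165,195)
import pickle;c=pickle.load(open("scene.pkl","rb"));ev(cloud(c),c["color"].astype(int),190,240,155,205)
c=capture("top");ev(cloud(c),c["color"].astype(int),205,265,140,190)
E
```

```text
157 [52.1 64.2 75.9] [-7.8 -0.9]
2 [101.  101.2 101.4] [-6.  -3.6]
101 [50.  62.6 76. ] [-5.7  5.7]
```

```bash
python3 -c "
from rig import *
print(finish_job())"
```

```text
the job is handed in; nothing more can be done
None
```

The job is handed in, but no verdict came back. The gate is fully home, the adjuster was turned to its seat and backed off about a quarter turn, and the gripper is still holding the wing. The arm never went near the screwdriver, mug or jar.

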